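# Fit a snap ring on the stirrer drive

## Robot

A 6-joint arm with a two-finger parallel gripper is mounted at the origin on the work surface. World frame = base frame: x ahead of the robot, y to its left, z up, the work surface at z = 0. Lengths are in m, angles in rad, forces in N, time in s.
With the tool pointing down it reaches from about 0.275 to 0.775 m from the base axis. Payload 14.6 kg.
Tool frame: the origin (TCP) lies midway between the tips of the shut fingers; the grasp point (between the pads) lies 19 mm behind it; z points along the fingers, y is the line along which they close (so a half turn about z gives the same grasp; the last joint's range is limited). The gripper opens to 85 mm and grips with 20 to 120 N. Pads are 22 mm wide; open, the fingers measure 114 mm over their backs; the gripper's body (76 mm by 85 mm) begins 54 mm behind the grasp point. The pads swing forward as they close: fully open they stand 13 mm farther back than shut.
Start: joints at [-1.378, 0.263, -0.048, 1.259, 0, 1.415], TCP at [0.179, -0.494, 0.231] pointing down, gripper open.
Joint ranges: [-2.65, 2.65], [-0.89, 1.7], [-1.18, 1.37], [-2.13, 2.11], [-1.35, 1.29], [-3.14, 3.14]. Speed limits (rad/s): [1.89, 1.89, 2.57, 2.79, 3.14, 3.14].

## Interface

Orientations are given as a unit quaternion [w, x, y, z].
In Python, from workcell import robot, viewer gives the robot as it stands. The module is installed in compiled form; this text tells all that it offers.
- The arm moves only by the tool move_arm, never from a script. Its arguments are lists of equal length, an entry for each row: "hand": the gripper's target within -1 to 1 (fully open at 1, half-way at 0, shut at -1); "dp": the shift along the world's x, y, z in cm, a list of three; "turn": the turn about the world's z in degrees. In form: {"hand": [hand, ...], "dp": [[tx, ty, tz], ...], "turn": [turn, ...]}. A call has 1 to 10 rows; each row shifts and turns the commanded pose from where the row before left it; what a row does not reach is not made up. A row lasts 1/12 s, in which the tool goes at most 41.7 mm and 7.16 degrees, less where a joint would pass 70% of its speed; a pose out of reach is approached as far as the arm can. A call with a gripper value outside its range is refused whole. The fingers move at their own pace and stop on an object; the grip force is fixed at half the most. Time passes only in rows, so rows that do not move let the fingers close. It gives the time, the measured TCP pose, the force, the opening and the grip force at its end, in the units of the state.
- robot.observe(): the state, without advancing time (a new reading comes with each control period).
- viewer.get_image(name): name is "side" or "top" or "wrist"; returns (picture, depth): 384x512x3 uint8, blue, green, red; 384x512 float32, m along the optical axis (not along the pixel's ray), 0 where there is no reading.
- viewer.camera_info(name): a dict with "fx", "fy", "cx", "cy" (pixels), "dist_coeffs" ([k1, k2, p1, p2, k3] as OpenCV has them; the pictures are not rectified), "position" and "attitude" of the camera in the world; the wrist camera has in their place "mount" (4x4, takes a point from camera to tool coordinates, whose origin is the TCP and whose axes are the flange's). Camera axes: x right, y down, z forward; pixel columns grow to the right and rows downward; lengths in m; the calibration is good to about 2 mm. A picture is of the moment at which its call begins: read the wrist's pose just before it. camera_info takes no time and is no camera call.
- robot.finish_job(): hands the job in; it is judged then, once.
The state is a dict: "time": time; "joint_pos": joint angles; "joint_vel": joint speeds; "effort": joint torques, N m; "ee_pos": TCP position; "eef_rot": TCP orientation; "force": force on the tool from outside, world axes, zero at the start; "wrist_torque": the same for the moment, N m; "grip_width": finger opening in m; "gripper_force": force on a finger pad.
Only numpy, scipy, OpenCV 4.12 (cv2) and the standard library are available. Lean on these libraries where they do the work, as an engineer would, in place of code of your own. Each camera call takes 0.05 s, during which the arm holds its last target. There are 200 camera calls.

## Task

Make the stirrer drive safe: push the red mushroom stop on the yellow box fully down, then turn it clockwise as far as it goes. Then take the orange-handled ring pliers from their stand, squeeze the handles so that the brass snap ring on their tips spreads fully, slide it gently down over the upright shaft of the drive until it lies level at the groove, against the hub, and finish like that, still gripping the pliers with the ring spread. Do not knock the other things about.

Things in the scene. Friction and masses are not known exactly. Their poses are not given: they have to be found in the camera images.
- stop_box: yellow box 90 x 90 x 34 mm fixed on the steel tray, carrying the red mushroom stop in the middle of its top. Origin: centre of its underside.
- stop_cap (a point): centre of the flat top of the red mushroom cap, 70 mm above the underside of the box when not pressed. The cap is 40 mm across and 16 mm thick, on a 22 mm black stem 20 mm long, so there is 20 mm free under the cap; a 3 mm high white bar 30 x 6 mm lies on top of it along its x axis. z up. It moves with the cap.
- stop_press (a joint): how far the stop is pressed: 0 to 0.006 m (fully down). Springs back; 1.5 N to start, 4.5 N fully down.
- stop_turn (a joint): how far the cap is turned clockwise seen from above: starts between 0 and 0.2, ends against a stop at 1.1 rad; light friction (0.03 N m) keeps it where it is left. It can be turned pressed or not; grip the cap with 20 to 50 N.
- stand: blue stand fixed on the tray: base 100 x 100 x 8 mm (its middle 10 mm to +x of the origin); two posts at y = +-35 mm, each 34 x 14 mm, carry the pliers' cross-bar 78 mm above its underside between 4 mm high lips at their x ends. Lift the pliers straight up. Origin: on the underside, midway between the posts.
- pliers: ring pliers (about 270 g) standing upright in the stand, tips down, free to lift. Origin: middle of the underside of the dark cross-bar (84 mm in y, 24 mm in x, 10 mm high). z up, y: line along which the orange handles are squeezed, x to the ring. Jaws reach down to z = -62 mm at x = 0, 8 mm wide in x. The ring is captive on the tips and cannot fall off.
- plier_grip (a point): point midway between the handles where to grip, 52 mm above the pliers' origin, same axes. Handles: 18 to 74 mm above the origin, 20 mm wide in x, outer faces 48 mm apart here when relaxed, 40 mm and parallel when squeezed to their stop. They spring apart; 8 N each holds them squeezed (grip with 20 to 60 N). Squeezing spreads the tips and the ring.
- ring_centre (a point): centre of the brass snap ring, mid-thickness, 24 mm along +x and 58 mm below the pliers' origin (fixed in the pliers). z is the ring's axis. Ring 4 mm thick, outer diameter 37 mm, bore 27 mm relaxed; fully spread each side moves out 5.2 mm, leaving at least 2 mm all round the shaft. It passes over the shaft only when spread.
- ring_left (a joint): how far one side of the ring is spread: 0 relaxed, 0.0052 m fully spread (pliers squeezed to their stop; a hard squeeze gives up to 2 mm more).
- drive: stirrer drive fixed on the tray: cream housing 120 x 120 x 45 mm, dark collar (90 mm across, top at 53 mm), aluminium hub (60 mm across, top face 82 mm above the underside), upright steel shaft. Origin: centre of its underside. z up along the shaft.
- groove (a point): on the shaft axis at mid-height of the groove, 85 mm above the drive's underside. Groove 26 mm across, 6 mm high; its lower side is the hub's top face. Above it the shaft is 30 mm across and ends 106 mm above the drive's underside. A ring lying on the hub has its centre 1 mm below this point. z along the shaft; any yaw of the ring will do.
- media_bottle: glass bottle with blue cap, 70 mm across, 150 mm high, behind on the tray; leave alone. Origin: centre of its underside.
- jar: amber jar, 56 mm across, 80 mm high; leave alone. Origin: centre of its underside.
- blue_cap: loose blue cup-like cap, 44 mm across, 24 mm high; leave alone. Origin: centre of its underside.
- spare_hub: spare aluminium hub ring, 52 mm across, 22 mm high; leave alone. Origin: centre of its underside.
- screwdriver: screwdriver lying on the tray; leave alone. x along its length.
- wrench: wrench lying on the tray; leave alone. x along its length.
- beaker: glass beaker, 70 mm across, 90 mm high; leave alone. Origin: centre of its underside.
Mind the look-alikes: they are no part of the job. Leave any green look-alike of the pliers alone. Several things have the shape of the stop_box; the one meant has the colours described above.

How it is judged:
On the way, in this order (a step that is already met when the one before it is completed fails the run):
1. the red stop is pushed fully down (value of joint stop_press above 0.0045 m), for 0.1 s.
2. the stop is turned clockwise to its end (value of joint stop_turn above 0.95 rad), for 0.2 s.
3. the pliers are lifted off their stand in the fingers (contact force between the fingers and pliers above 5 N and contact force between pliers and stand below 0.1 N and z of pliers in the frame of stand above 0.09 m), for 0.2 s.
At the end, for the whole second after the job is handed in: Stop turned over 0.95 rad; fingers grip the pliers (over 5 N), ring spread over 4.2 of 5.2 mm, its centre within 4 mm of the shaft axis and -3 to +2.5 mm of the groove's mid-height, level within 0.12 rad, at rest, off the stand, pushing on the drive with under 30 N (value of joint stop_turn above 0.95 rad and contact force between the fingers and pliers above 5 N and value of joint ring_left above 0.0042 m and horizontal distance between ring_centre and groove below 0.004 m and z of ring_centre in the frame of groove between -0.003 and 0.0025 m and angle between the z axis of ring_centre and the z axis of groove, either way round below 0.12 rad and linear speed of pliers below 0.02 m/s and contact force between pliers and stand below 0.1 N and contact force between pliers and drive below 30 N); the arm keeps its last pose, push and grip.
It fails at once if the pliers are rammed against the drive (over 60 N) (contact force between pliers and drive above 60 N).
It fails at once if another thing on the tray is moved by more than 30 mm (distance of any of media_bottle, jar, blue_cap, spare_hub, screwdriver, wrench, beaker from where it was at the start of the episode above 0.03 m).
It also fails if it takes over 53 s, if anything falls off the work surface, if the arm or the gripper's body presses on something with over 40 N, if the wrist force passes 120 N, or if a joint passes its speed limit or range.

## Working session

There is one attempt and no reset: what is moved stays moved. The work goes in short steps, Python scripts to look and compute and a tool call to move; the robot and the scene stay as the last step left them, time stands still between calls to the robot, and variables do not carry over. Pictures are saved under pics/ and viewed, at most 10 in all, crops included, and the job is handed in when it is done.

Besides the shell and the picture viewer there is one more tool, called after "Call:" as name(argument=value, ...) on one line, values as JSON. move_arm: Moves the arm, as the interface text tells. Its arguments: {"type":"object","properties":{"hand":{"type":"array"},"dp":{"type":"array"},"turn":{"type":"array"}},"required":["hand","dp","turn"]}

```bash
mkdir -p pics; cat > h.py <<'E'
import numpy as np, cv2
from scipy.spatial.transform import Rotation as R
from workcell import robot, viewer
def q(a): return R.from_quat([a[1],a[2],a[3],a[0]])
def save(name,fn):
    s=robot.observe(); im,d=viewer.get_image(name); ci=viewer.camera_info(name)
    T=np.eye(4)
    if name=='wrist':
        W=np.eye(4); W[:3,:3]=q(s['eef_rot']).as_matrix(); W[:3,3]=s['ee_pos']; T=W@np.array(ci['mount'])
    else:
        a=np.array(ci['attitude']); T[:3,:3]=a if a.shape==(3,3) else q(a).as_matrix(); T[:3,3]=ci['position']
    np.savez('pics/'+fn+'.npz',im=im,d=d,T=T,K=np.array([[ci['fx'],0,ci['cx']],[0,ci['fy'],ci['cy']],[0,0,1.]]),k=np.array(ci['dist_coeffs'],float))
    cv2.imwrite('pics/'+fn+'.png',im); return im,d
def cloud(fn):
    z=np.load('pics/'+fn+'.npz'); d=z['d']; h,w=d.shape
    u,v=np.meshgrid(np.arange(w),np.arange(h)); p=np.stack([u,v],-1).reshape(-1,1,2).astype(float)
    n=cv2.undistortPoints(p,z['K'],z['k']).reshape(h,w,2)
    P=np.concatenate([n*d[...,None],d[...,None]],-1)
    return z['im'],P@z['T'][:3,:3].T+z['T'][:3,3],d>0
def ray(fn,u,v,zz):
    z=np.load('pics/'+fn+'.npz'); n=cv2.undistortPoints(np.array([[[u,v]]],float),z['K'],z['k']).ravel()
    r=z['T'][:3,:3]@np.array([n[0],n[1],1]); c=z['T'][:3,3]; return c+r*(zz-c[2])/r[2]
E
python3 - <<'E'
from h import *
save('top','t0');save('side','s0')
s=robot.observe();print(s)
print(viewer.camera_info('top'),viewer.camera_info('side'),viewer.camera_info('wrist')['mount'])
E
```

```text
{'time': 0.1, 'joint_pos': array([-1.37833498e+00,  2.63476179e-01, -4.88422774e-02,  1.25941881e+00,
       -2.15160266e-05,  1.41550909e+00]), 'joint_vel': array([ 0.00139027, -0.00112236,  0.00183742,  0.00027923, -0.00095513,
       -0.00094435]), 'effort': array([ 3.38084501e-03, -6.38575745e+01,  3.85062504e+01,  9.84266546e-03,
       -1.38345972e-04,  1.79126636e-05]), 'ee_pos': array([ 0.17885937, -0.49333651,  0.23088408]), 'eef_rot': array([-4.70188492e-04,  9.84921800e-01,  1.72999499e-01, -1.95002970e-05]), 'force': array([-0.3901643 , -0.1639654 , -0.75035338]), 'wrist_torque': array([ 0.00564719, -0.05022605,  0.04913796]), 'gripper_force': 0.0, 'grip_width': 0.08519633226064992}
{'fx': 355.9421765395388, 'fy': 355.9421765395388, 'cx': 255.53494785199015, 'cy': 189.46297043980843, 'dist_coeffs': array([0.02220016, 0.        , 0.        , 0.        , 0.        ]), 'position': array([ 0.35932516, -0.11722022,  1.12067552]), 'attitude': array([ 0.07492124, -0.70015079,  0.70711666, -0.06451128])} {'fx': 426.47890103109285, 'fy': 426.47890103109285, 'cx': 257.0374005320832, 'cy': 186.81768717387948, 'dist_coeffs': array([-0.07615076,  0.        ,  0.        ,  0.        ,  0.        ]), 'position': array([0.23497383, 0.76420743, 1.08770886]), 'attitude': array([ 0.06613327, -0.16423606,  0.91376948, -0.36562035])} [[-1.17907860e-03 -9.53733033e-01 -3.00652478e-01  7.62155695e-02]
 [ 9.99999182e-01 -1.27352784e-03  1.18169431e-04 -3.13418252e-04]
 [-4.95591391e-04 -3.00652092e-01  9.53733754e-01 -1.40439654e-01]
 [ 0.00000000e+00  0.00000000e+00  0.00000000e+00  1.00000000e+00]]
```

View pics/t0.png

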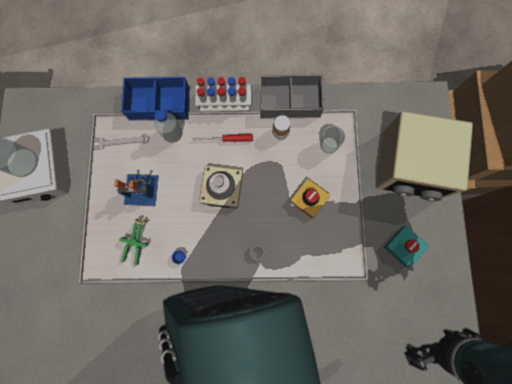

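View pics/s0.png

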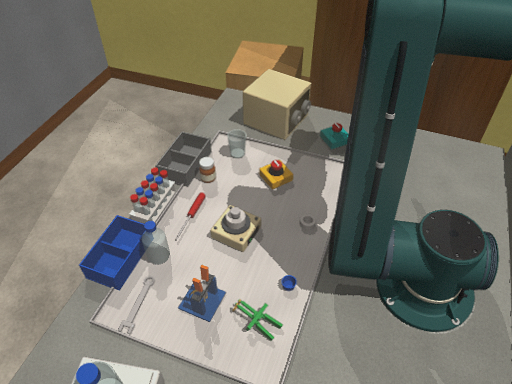

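The top view shows the yellow box with its red cap at (311,196), the drive at (221,184), the stand with the orange pliers at (135,188) and the green look-alike at (134,240). Next I measure from the depth.

```bash
python3 - <<'E'
from h import *
im,P,ok=cloud('t0')
hsv=cv2.cvtColor(im,cv2.COLOR_BGR2HSV);H,S,V=[hsv[...,i].astype(int) for i in range(3)]
uu,vv=np.meshgrid(np.arange(512),np.arange(384))
def box(a,b,c,d): return (uu>=a)&(uu<=b)&(vv>=c)&(vv<=d)&ok
def rep(n,m):
    p=P[m]; print(n,m.sum(),np.median(p,0).round(4),'z',np.percentile(p[:,2],[2,50,98]).round(4)); 
    r=cv2.minAreaRect((p[:,:2]*1000).astype(np.float32)); print('   rect',np.round(r[0],1),np.round(r[1],1),round(r[2],1))
b=box(285,340,170,225)
rep('tray',box(150,180,220,240))
z0=np.median(P[box(150,180,220,240)][:,2])
rep('yellow',b&(H>15)&(H<35)&(S>110)&(abs(P[...,2]-z0-.034)<.006))
rep('captop',b&(P[...,2]-z0>.062))
d=box(195,250,155,215)
rep('housing',d&(abs(P[...,2]-z0-.045)<.004))
rep('hub',d&(abs(P[...,2]-z0-.082)<.005))
rep('shaft',d&(P[...,2]-z0>.098))
w=box(105,165,165,215)
rep('standbase',w&(abs(P[...,2]-z0-.008)<.004)&(H>95)&(H<130)&(S>100))
rep('orange',w&(H<18)&(S>130)&(P[...,2]>z0+.12))
rep('high',w&(P[...,2]>z0+.082)&(P[...,2]<z0+.1))
import sys
c=np.hstack([cv2.resize(im[165:215,105:165],None,fx=6,fy=6,interpolation=2),cv2.resize(im[170:220,285:345],None,fx=6,fy=6,interpolation=2)])
i2=np.load('pics/s0.npz')['im']
c2=np.hstack([cv2.resize(i2[255:325,170:242],None,fx=5,fy=5,interpolation=2),cv2.resize(i2[145:215,240:312],None,fx=5,fy=5,interpolation=2)])
out=np.zeros((650,730,3),np.uint8);out=np.vstack([c[:, :720],c2]);cv2.imwrite('pics/c0.png',cv2.resize(out,None,fx=.9,fy=.9))
E
```

```text
tray 648 [0.4565 0.1835 0.0038] z [-0.0008  0.0038  0.0078]
   rect [456.8 183.7] [97.5 63.3] 89.2
yellow 612 [ 0.5469 -0.2677  0.0374] z [0.0333 0.0374 0.0421]
   rect [ 549.3 -269.4] [88.9 89.6] 51.6
captop 142 [ 0.5498 -0.2702  0.0737] z [0.0675 0.0737 0.0779]
   rect [ 549.1 -269.5] [37.8 38.3] 43.2
housing 716 [0.5781 0.0026 0.0484] z [0.0451 0.0484 0.0523]
   rect [588.   6.] [119.1 119.1] 82.3
hub 214 [0.5844 0.0028 0.0857] z [0.0815 0.0857 0.0889]
   rect [587.8   6.3] [59.8 56.2] 89.3
shaft 84 [0.5879 0.0061 0.1101] z [0.1056 0.1101 0.1128]
   rect [588.2   6.1] [28.5 27.5] 18.7
standbase 474 [0.5677 0.2578 0.0117] z [0.0081 0.0117 0.0151]
   rect [585.5 264. ] [96.8 95.3] 86.7
orange 86 [0.5746 0.2795 0.1496] z [0.1249 0.1496 0.1569]
   rect [575.6 264.5] [50.5 19.2] 87.0
high 132 [0.5683 0.2567 0.0912] z [0.0863 0.0912 0.1029]
   rect [575.7 264.5] [83.2 31. ] 87.7
```

View pics/c0.png

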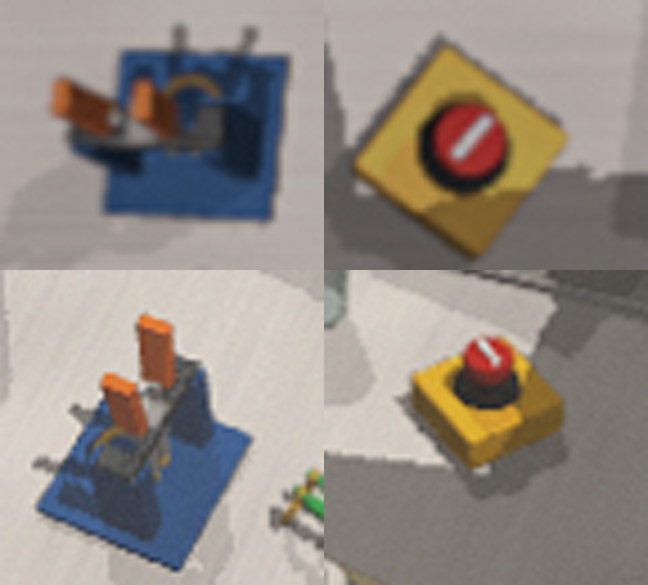

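The drive, stand and stop poses agree with the description, with the tray at z≈0.004 and the pliers' yaw about -3°. I go above the stop, pre-turning counter-clockwise.

Call:
move_arm(hand=[1,1,1,1,1,1,1,1,1,1], dp=[[3.4,2.0,0],[3.4,2.0,0],[3.4,2.0,0],[3.4,2.0,0],[3.4,2.0,0],[3.4,2.0,0],[3.4,2.0,0],[3.4,2.0,0],[3.4,2.0,0],[3.4,2.0,0]], turn=[7,7,7,7,7,7,7,7,7,7])

```text
time: 0.93
ee_pos: [0.5203, -0.292, 0.2311]
eef_rot: [-0.0, 0.705, 0.709, -0.0]
force: [-0.1, -1.3, 0.7]
grip_width: 0.0851
gripper_force: 0.0
```

Call:
move_arm(hand=[1,1,1,1], dp=[[2.9,2.3,0],[0,0,-3.5],[0,0,-3.6],[0,0,0]], turn=[0,0,0,0])

```text
time: 1.27
ee_pos: [0.5457, -0.2682, 0.1541]
eef_rot: [-0.005, 0.707, 0.707, -0.001]
force: [-0.9, 0.1, -0.9]
grip_width: 0.0853
gripper_force: 0.0
```

```bash
cat > w.py <<'E'
from h import *
im,d=save('wrist','w1'); im,P,ok=cloud('w1')
hsv=cv2.cvtColor(im,cv2.COLOR_BGR2HSV);H,S,V=[hsv[...,i].astype(int) for i in range(3)]
m=ok&((H<8)|(H>172))&(S>120)&(P[...,2]>.055)&(P[...,2]<.09)
p=P[m];print(m.sum(),np.percentile(p,[2,50,98],0).round(4))
c=cv2.minEnclosingCircle((p[p[:,2]>.068][:,:2]*1000).astype(np.float32));print(c)
E
python3 w.py
```

```text
1664 [[ 0.5315 -0.2878  0.0603]
 [ 0.5494 -0.2675  0.0706]
 [ 0.5669 -0.252   0.0721]]
((549.3507690429688, -270.69921875), 19.673425674438477)
```

View pics/w1.png

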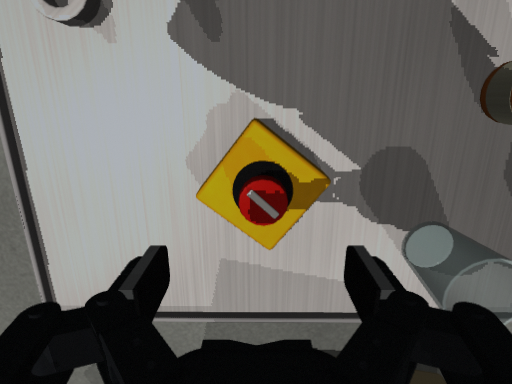

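The wrist view shows the red cap at (263,200) between the open fingers, with its centre at (0.549, -0.270). I lower onto it.

Call:
move_arm(hand=[1,1,1,1,1,1], dp=[[0,0,0],[0,-0.1,-3],[0,0,-3],[0,0,-2.5],[0,0,-1.5],[0,0,0]], turn=[0,0,0,0,0,0])

```text
time: 1.82
ee_pos: [0.5475, -0.272, 0.0597]
eef_rot: [-0.001, 0.708, 0.706, -0.0]
force: [-0.4, 0.7, -0.7]
grip_width: 0.0853
gripper_force: 0.0
```

Call:
move_arm(hand=[1,1,0,-1,-1,-1,-1,-1,-1,-1], dp=[[0.1,0.1,-1.2],[0,0,0],[0,0,0],[0,0,0],[0,0,0],[0,0,0],[0,0,0],[0,0,0],[0,0,0],[0,0,0]], turn=[0,0,0,0,0,0,0,0,0,0])

```text
time: 2.65
ee_pos: [0.5498, -0.2709, 0.0489]
eef_rot: [0.001, 0.707, 0.707, 0.0]
force: [6.4, -1.4, 1.5]
grip_width: 0.0378
gripper_force: 59.9
```

Call:
move_arm(hand=[-1,-1,-1,-1,-1], dp=[[0,0,-0.3],[0,0,-0.3],[0,0,-0.1],[0,0,0],[0,0,0]], turn=[0,0,0,0,0])

```text
time: 3.07
ee_pos: [0.55, -0.2711, 0.0436]
eef_rot: [0.002, 0.707, 0.707, 0.0]
force: [-2.4, 3.7, 31.5]
grip_width: 0.0382
gripper_force: 63.0
```

Call:
move_arm(hand=[-1,-1,-1,-1,-1,-1,-1,-1,-1,-1], dp=[[0,0,0.2],[0,0,0],[0,0,0],[0,0,0],[0,0,0],[0,0,0],[0,0,0],[0,0,0],[0,0,0],[0,0,0]], turn=[0,-7,-7,-7,-7,-7,-7,-7,-7,0])

```text
time: 3.9
ee_pos: [0.5503, -0.2711, 0.0441]
eef_rot: [0.001, 0.958, 0.288, 0.001]
force: [7.7, 0.3, 6.7]
grip_width: 0.038
gripper_force: 60.3
```

Call:
move_arm(hand=[-1,-1,-1,-1], dp=[[0,0,0],[0,0,0],[0,0,0],[0,0,0]], turn=[-4,-4,0,0])

```text
time: 4.23
ee_pos: [0.5504, -0.2711, 0.0441]
eef_rot: [0.001, 0.974, 0.225, 0.001]
force: [7.1, -1.9, 7.0]
grip_width: 0.0382
gripper_force: 60.4
```

```bash
python3 -c "
from h import *
s=robot.observe();print(s['wrist_torque'],s['joint_pos'])"
```

```text
[-0.20538016 -1.35576234  1.65521821] [-5.90704646e-01  5.19821915e-01 -1.67598163e-01  8.80200836e-01
  4.71385372e-04  2.09674153e+00]
```

Call:
move_arm(hand=[-1,1,1,1,1,1,1,1,1,1], dp=[[0,0,0],[0,0,0],[0,0,0],[0,0,0],[0,0,0],[0,0,2],[0,0,3],[0,0,3],[0,0,3],[0,0,0]], turn=[3,0,0,0,0,0,0,0,0,0])

```text
time: 5.07
ee_pos: [0.5505, -0.2717, 0.1586]
eef_rot: [0.003, 0.968, 0.249, 0.002]
force: [0.4, -0.6, 0.1]
grip_width: 0.0857
gripper_force: 0.0
```

```bash
python3 - <<'E'
from h import *
im,d=save('wrist','w2')
im,P,ok=cloud('w2')
hsv=cv2.cvtColor(im,cv2.COLOR_BGR2HSV);S=hsv[...,1].astype(int);V=hsv[...,2].astype(int)
for f in ('w1','w2'):
    im,P,ok=cloud(f);hsv=cv2.cvtColor(im,cv2.COLOR_BGR2HSV);S=hsv[...,1].astype(int)
    m=ok&(S<70)&(P[...,2]>.064)&(np.hypot(P[...,0]-.5493,P[...,1]+.2705)<.018)
    p=P[m][:,:2]; r=cv2.minAreaRect((p*1000).astype(np.float32)); e=np.linalg.eigh(np.cov(p.T))[1][:,1]
    print(f,m.sum(),r,np.degrees(np.arctan2(e[1],e[0])))
E
```

```text
w1 2646 ((548.3888549804688, -268.7803955078125), (26.546295166015625, 27.318845748901367), 85.99491882324219) 173.3801106097551
w2 3036 ((556.5252685546875, -270.767333984375), (33.60221481323242, 21.155166625976562), 78.62290954589844) 115.1704950302511
```

View pics/w2.png

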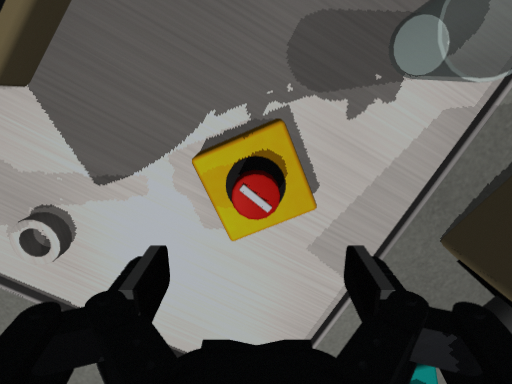

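Call:
move_arm(hand=[1,1,1,1,1,1,1,1,1,1], dp=[[0,0,4],[0,0,4],[0,3.3,0],[0,3.3,0],[0,3.3,0],[0,3.3,0],[0,3.3,0],[0,3.3,0],[0,3.3,0],[0,3.3,0]], turn=[7,7,7,7,7,7,7,7,7,7])

```text
time: 5.95
ee_pos: [0.5482, -0.005, 0.2322]
eef_rot: [-0.001, 0.648, 0.762, -0.0]
force: [0.7, -0.4, -0.0]
grip_width: 0.0852
gripper_force: 0.0
```

The bar keeps its place in the tool's view while the tool turned about 61°, so the stop is at its end. On to the pliers.

Call:
move_arm(hand=[1,1,1,1,1,1,1,1,1,1], dp=[[0.3,3,0],[0.3,3,0],[0.3,3,0],[0.3,3,0],[0.3,3,0],[0.3,3,0],[0.3,3,0],[0.3,3,0],[0.3,3,0],[0,0,0]], turn=[7,7,7,7,7,7,7,7,7,7])

```text
time: 6.78
ee_pos: [0.5754, 0.2676, 0.2313]
eef_rot: [-0.001, 0.092, 0.996, 0.0]
force: [0.1, 0.2, -0.8]
grip_width: 0.0853
gripper_force: 0.0
```

Call:
move_arm(hand=[1,1,1], dp=[[0,0,0],[0,0,0],[0,0,0]], turn=[7,0.7,0])

```text
time: 7.03
ee_pos: [0.5756, 0.2633, 0.2323]
eef_rot: [-0.001, 0.031, 1.0, -0.0]
force: [-0.4, 0.2, 0.2]
grip_width: 0.0853
gripper_force: 0.0
```

```bash
python3 - <<'E'
from h import *
s=robot.observe();print(s['ee_pos'],q(s['eef_rot']).as_matrix()[:2,0])
im,d=save('wrist','w3'); im,P,ok=cloud('w3')
hsv=cv2.cvtColor(im,cv2.COLOR_BGR2HSV);H,S,V=[hsv[...,i].astype(int) for i in range(3)]
m=ok&(H<18)&(S>130)&(P[...,2]>.149)&(P[...,2]<.17)&(np.hypot(P[...,0]-.5755,P[...,1]-.2645)<.05)
p=P[m];print(m.sum(),np.percentile(p,[2,50,98],0).round(4));print(cv2.minAreaRect((p[:,:2]*1000).astype(np.float32)))
E
```

```text
[0.57560717 0.26328319 0.2323165 ] [-0.99808831  0.061787  ]
532 [[0.5653 0.2396 0.1492]
 [0.5751 0.2479 0.1509]
 [0.5854 0.2895 0.1524]]
((575.8869018554688, 264.59954833984375), (50.88517379760742, 20.007356643676758), 86.42517852783203)
```

View pics/w3.png

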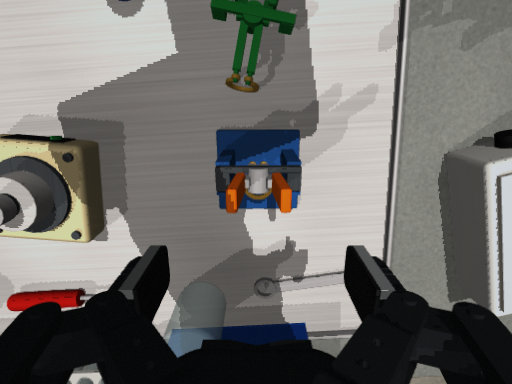

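The orange handles at (235,195) and (283,195) sit square between the fingers, centred at (0.576, 0.2646). I go down.

Call:
move_arm(hand=[1,1,1,1,1,1,1], dp=[[0,0.1,-3],[0,0,-3],[0,0,-2.5],[0,0,-2],[0,0,-1.2],[0,0,-0.3],[0,0,0]], turn=[0,0,0,0,0,0,0])

```text
time: 7.67
ee_pos: [0.5755, 0.2639, 0.1126]
eef_rot: [-0.001, 0.031, 1.0, -0.0]
force: [0.1, -0.1, 0.0]
grip_width: 0.0855
gripper_force: 0.0
```

Call:
move_arm(hand=[0,-1,-1,-1,-1,-1,-1,-1,-1,-1], dp=[[0,0.05,0],[0,0,0],[0,0,0],[0,0,0],[0,0,0],[0,0,0],[0,0,0],[0,0,0],[0,0,0],[0,0,0]], turn=[0,0,0,0,0,0,0,0,0,0])

```text
time: 8.5
ee_pos: [0.5766, 0.2648, 0.1153]
eef_rot: [0.001, 0.03, 1.0, 0.0]
force: [-3.7, -3.9, 15.4]
grip_width: 0.0372
gripper_force: 60.7
```

Call:
move_arm(hand=[-1,-1,-1,-1,-1,-1,-1,-1,-1,-1], dp=[[0,0,0.5],[0,0,0.7],[0,0,1],[0,0,1.3],[0,0,1.5],[0,0,2],[0,0,2],[0,0,2],[0,0,1],[0,0,0]], turn=[0,0,0,0,0,0,0,0,0,0])

```text
time: 9.33
ee_pos: [0.5768, 0.2652, 0.2363]
eef_rot: [0.002, 0.029, 1.0, 0.001]
force: [-0.1, -0.1, -2.3]
grip_width: 0.0369
gripper_force: 61.6
```

```bash
python3 - <<'E'
from h import *
s=robot.observe();print(s['ee_pos'],s['wrist_torque'],s['force'],s['grip_width'])
save('side','s1');im,_=save('wrist','w4')
i2=np.load('pics/s1.npz')['im']
cv2.imwrite('pics/c1.png',np.hstack([cv2.resize(i2[170:300,130:260],(480,480),interpolation=2),cv2.resize(im[130:384,130:384],(300,300))[:300].repeat(1,0) if 0 else cv2.copyMakeBorder(cv2.resize(im[180:384,150:360],(310,300)),0,180,0,0,0)]))
E
```

```text
[0.5767571  0.26524924 0.23630184] [ 0.00750293 -0.03908004  0.03849071] [-0.0921157  -0.07895902 -2.25402796] 0.036909643054606
```

View pics/c1.png

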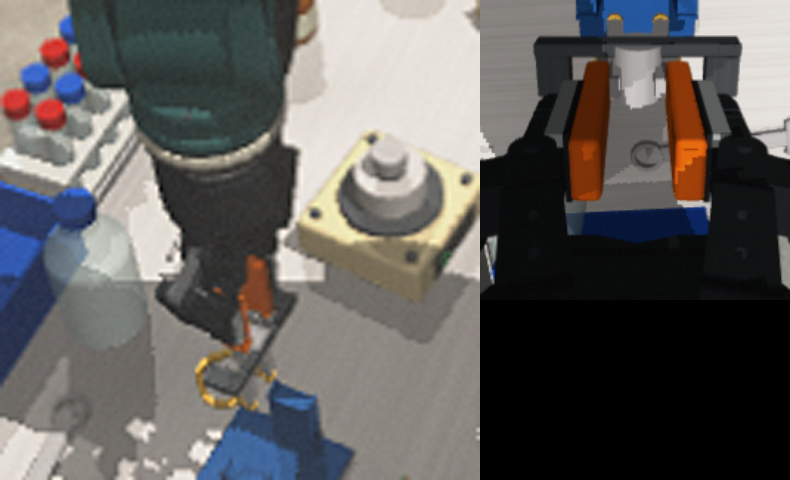

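The pliers are off the stand with the ring spread, with the brass at about (235,380) in the crop. I measure the ring's offset in the hand and the shaft again in the same picture.

```bash
python3 - <<'E'
from h import *
from scipy.optimize import least_squares
s=robot.observe();print(s['ee_pos'],q(s['eef_rot']).as_matrix().round(4).tolist())
im,P,ok=cloud('s1')
hsv=cv2.cvtColor(im,cv2.COLOR_BGR2HSV);H,S,V=[hsv[...,i].astype(int) for i in range(3)]
m=ok&(H>12)&(H<30)&(S>120)&(np.linalg.norm(P-[.60,.264,.147],axis=-1)<.045)
p=P[m];print('brass',m.sum(),np.percentile(p,[3,50,97],0).round(4).tolist())
r=cv2.minAreaRect((p[:,:2]*1000).astype(np.float32));print(r)
A=np.c_[p[:,:2],np.ones(len(p))];print('plane',np.linalg.lstsq(A,p[:,2],rcond=None)[0])
# shaft top in side and top
for f in ('s0','s1','t0'):
    im,P,ok=cloud(f); m=ok&(abs(P[...,2]-.110)<.006)&(np.hypot(P[...,0]-.588,P[...,1]-.006)<.022); p=P[m]
    print(f,m.sum(),np.median(p[:,2]),cv2.minAreaRect((p[:,:2]*1000).astype(np.float32)))
im,P,ok=cloud('w4');hsv=cv2.cvtColor(im,cv2.COLOR_BGR2HSV);H,S,V=[hsv[...,i].astype(int) for i in range(3)]
m=ok&(H<18)&(S>130)&(np.linalg.norm(P[...,:2]-[.5767,.265],axis=-1)<.035)&(P[...,2]>.2);p=P[m];t=p[p[:,2]>np.percentile(p[:,2],98)-.005]
print('handles',len(t),np.percentile(p[:,2],[2,50,98]),cv2.minAreaRect((t[:,:2]*1000).astype(np.float32)))
m=ok&(S<90)&(abs(P[...,2]-.212)<.008)&(abs(P[...,0]-.5767)<.03)&(abs(P[...,1]-.265)<.06);p=P[m]
print('bar',len(p),np.percentile(p,[2,50,98],0).round(4).tolist(),cv2.minAreaRect((p[:,:2]*1000).astype(np.float32)))
E
```

```text
[0.57596601 0.26498312 0.23335325] [[-0.9983, 0.0589, 0.0003], [0.0589, 0.9983, 0.0001], [-0.0003, 0.0002, -1.0]]
brass 54 [[0.5732, 0.2473, 0.1429], [0.6094, 0.2772, 0.1463], [0.6242, 0.2876, 0.1495]]
((599.1526489257812, 269.2882385253906), (42.9115104675293, 53.49565887451172), 81.00425720214844)
plane [-0.00845001  0.01120103  0.1484528 ]
s0 71 0.10951707017483603 ((587.0823974609375, 5.391048431396484), (27.275835037231445, 31.605003356933594), 20.646366119384766)
s1 69 0.10962493240731797 ((586.8687744140625, 5.11805534362793), (30.198806762695312, 27.04081153869629), 85.54125213623047)
t0 84 0.11008488107523418 ((588.2070922851562, 6.088074684143066), (28.5098819732666, 27.48934555053711), 18.739925384521484)
handles 1979 [0.2222958  0.26663885 0.27288962] ((575.6735229492188, 265.0325012207031), (37.73126220703125, 21.570161819458008), 86.49874877929688)
bar 3584 [[0.5614, 0.2247, 0.2045], [0.5702, 0.2652, 0.2077], [0.5871, 0.3057, 0.2141]] ((575.4420776367188, 265.2704162597656), (84.31046295166016, 26.238418579101562), 86.43909454345703)
```

Call:
move_arm(hand=[-1,-1,-1,-1,-1,-1,-1,-1,-1,-1], dp=[[-0.1,-1.8,0],[-0.1,-3,0],[-0.2,-3,0],[-0.2,-3,0],[-0.2,-3,0],[-0.2,-3,0],[-0.1,-3,0],[-0.05,-3,0],[0,-2,0],[0,-1,0]], turn=[0,0,0,0,0,0,0,0,0,0])

```text
time: 10.27
ee_pos: [0.5638, 0.0047, 0.2323]
eef_rot: [-0.001, 0.03, 1.0, -0.0]
force: [0.7, 0.5, -2.6]
grip_width: 0.037
gripper_force: 61.6
```

Call:
move_arm(hand=[-1,-1,-1,-1,-1], dp=[[0,0,0],[0,0,-0.8],[0,0,-0.8],[0,0,0],[0,0,0]], turn=[0,0,0,0,0])

```text
time: 10.68
ee_pos: [0.5639, 0.0079, 0.2164]
eef_rot: [-0.001, 0.029, 1.0, 0.0]
force: [-0.2, -0.4, -2.0]
grip_width: 0.0369
gripper_force: 61.6
```

```bash
python3 - <<'E'
from h import *
s=robot.observe();print(s['ee_pos'],q(s['eef_rot']).as_matrix()[:2,0])
i,_=save('side','s2');w,_=save('wrist','w5');t,_=save('top','t2')
a=cv2.resize(i[170:250,190:290],(500,400),interpolation=2);b=cv2.resize(w[60:300,130:390],(300,277));c=cv2.resize(t[150:215,190:260],(300,278),interpolation=2)
cv2.imwrite('pics/c2.png',np.hstack([cv2.copyMakeBorder(a,0,155,0,0,0),np.vstack([b,c])]))
E
```

```text
[0.56394649 0.0079178  0.2164277 ] [-0.99833682  0.05762916]
```

View pics/c2.png

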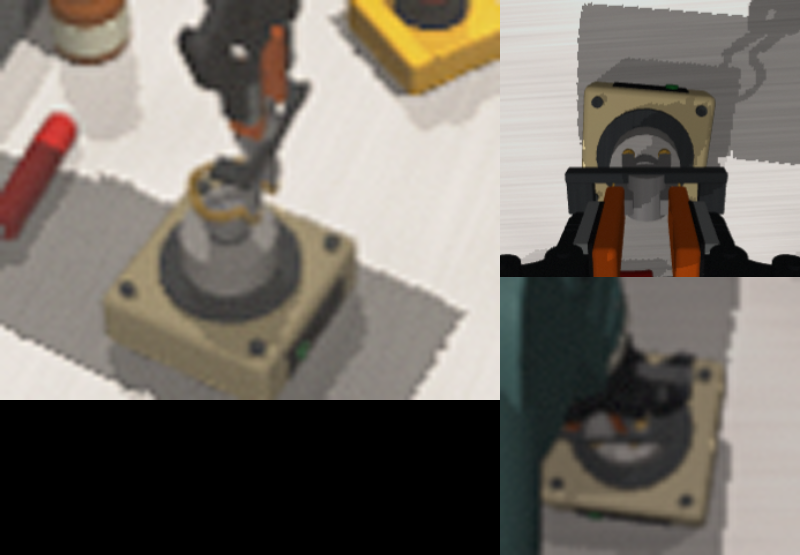

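```bash
python3 - <<'E'
from h import *
im,P,ok=cloud('s2')
hsv=cv2.cvtColor(im,cv2.COLOR_BGR2HSV);H,S,V=[hsv[...,i].astype(int) for i in range(3)]
m=ok&(H>12)&(H<30)&(S>90)&(np.hypot(P[...,0]-.588,P[...,1]-.006)<.04)&(abs(P[...,2]-.129)<.012)
p=P[m];print(m.sum(),np.percentile(p,[0,3,50,97,100],0).round(4).tolist())
vs,us=np.where(m)
zr=np.median(p[:,2]); R_=np.array([ray('s2',u,v,zr)[:2] for u,v in zip(us,vs)])
a=-.0577;c,s=np.cos(a),np.sin(a)
L=(R_-[.588,.006])@np.array([[c,-s],[s,c]])*1000   # pliers-frame x,y
o=np.argsort(np.arctan2(L[:,1],L[:,0]));print(zr);print(L[o].round(0).astype(int).tolist())
E
```

```text
35 [[0.5623, -0.006, 0.1213], [0.5625, -0.003, 0.1214], [0.5869, 0.022, 0.1259], [0.6087, 0.0298, 0.1292], [0.6106, 0.0312, 0.1326]]
0.12588448771498528
[[-26, -7], [-22, -10], [-25, -11], [18, -9], [19, -5], [21, -3], [20, 0], [22, 1], [21, 5], [19, 8], [17, 12], [14, 11], [13, 14], [11, 18], [9, 21], [7, 20], [5, 24], [2, 22], [0, 26], [-1, 21], [-2, 25], [-3, 20], [-5, 23], [-6, 19], [-8, 22], [-10, 21], [-9, 18], [-13, 20], [-11, 16], [-16, 19], [-14, 15], [-17, 14], [-21, 16], [-20, 13], [-24, 15]]
```

The ring surrounds the shaft to within about 1 mm. I descend gently, watching the force (free hanging is about -2.3 N).

Call:
move_arm(hand=[-1,-1,-1,-1,-1,-1,-1,-1,-1], dp=[[0,0,-0.6],[0,0,-0.4],[0,0,-0.2],[0,0,-0.2],[0,0,-0.2],[0,0,-0.2],[0,0,-0.2],[0,0,0],[0,0,0]], turn=[0,0,0,0,0,0,0,0,0])

```text
time: 11.58
ee_pos: [0.5644, 0.0069, 0.1972]
eef_rot: [-0.0, 0.029, 1.0, 0.0]
force: [-0.2, -0.1, -2.0]
grip_width: 0.037
gripper_force: 61.6
```

Call:
move_arm(hand=[-1,-1,-1,-1,-1,-1], dp=[[0,0,-0.2],[0,0,-0.2],[0,0,-0.2],[0,0,-0.2],[0,0,0],[0,0,0]], turn=[0,0,0,0,0,0])

```text
time: 12.08
ee_pos: [0.5644, 0.0069, 0.1891]
eef_rot: [-0.0, 0.029, 1.0, 0.0]
force: [-1.0, 0.3, -2.2]
grip_width: 0.037
gripper_force: 61.6
```

Call:
move_arm(hand=[-1,-1,-1,-1,-1,-1], dp=[[0,0,-0.2],[0,0,-0.2],[0,0,-0.2],[0,0,-0.2],[0,0,0],[0,0,0]], turn=[0,0,0,0,0,0])

```text
time: 12.58
ee_pos: [0.5644, 0.0069, 0.1812]
eef_rot: [-0.0, 0.029, 1.0, -0.0]
force: [-0.8, -0.2, -2.4]
grip_width: 0.0369
gripper_force: 61.5
```

Call:
move_arm(hand=[-1,-1,-1,-1], dp=[[0,0,-0.1],[0,0,-0.1],[0,0,0],[0,0,0]], turn=[0,0,0,0])

```text
time: 12.92
ee_pos: [0.5647, 0.0069, 0.1808]
eef_rot: [0.001, 0.029, 1.0, -0.0]
force: [-5.5, 0.2, 18.2]
grip_width: 0.0369
gripper_force: 63.3
```

Call:
move_arm(hand=[-1,-1,-1,-1], dp=[[0,0,-0.1],[0,0,-0.1],[0,0,0],[0,0,0]], turn=[0,0,0,0])

```text
time: 13.25
ee_pos: [0.566, 0.0068, 0.1804]
eef_rot: [0.003, 0.029, 1.0, -0.0]
force: [-4.6, 0.7, 32.9]
grip_width: 0.0369
gripper_force: 64.7
```

Call:
move_arm(hand=[-1,-1,-1,-1,-1], dp=[[0,0,0.2],[0,0,0.1],[0,0,0],[0,0,0],[0,0,0]], turn=[0,0,0,0,0])

```text
time: 13.67
ee_pos: [0.565, 0.0068, 0.1809]
eef_rot: [0.001, 0.029, 1.0, -0.0]
force: [0.9, 0.3, 8.9]
grip_width: 0.0365
gripper_force: 62.8
```

```bash
python3 - <<'E'
from h import *
s=robot.observe();print(s['ee_pos'],s['force'],s['wrist_torque'],q(s['eef_rot']).as_matrix()[2])
i,_=save('side','s3');w,_=save('wrist','w6')
a=cv2.resize(i[170:250,190:290],(500,400),interpolation=2);b=cv2.resize(w[60:300,130:390],(300,277))
cv2.imwrite('pics/c3.png',np.hstack([a,cv2.copyMakeBorder(b,0,123,0,0,0)]))
im,P,ok=cloud('s3');hsv=cv2.cvtColor(im,cv2.COLOR_BGR2HSV);H,S,V=[hsv[...,k].astype(int) for k in range(3)]
m=ok&(H>12)&(H<30)&(S>90)&(np.hypot(P[...,0]-.588,P[...,1]-.006)<.03)&(abs(P[...,2]-.089)<.012);p=P[m]
print(m.sum(),np.percentile(p,[3,50,97],0).round(4).tolist())
im,P,ok=cloud('w6');hsv=cv2.cvtColor(im,cv2.COLOR_BGR2HSV);H,S,V=[hsv[...,k].astype(int) for k in range(3)]
m=ok&(S<90)&(abs(P[...,2]-.155)<.01)&(abs(P[...,0]-.564)<.03)&(abs(P[...,1]-.007)<.06);p=P[m]
print('bar',np.percentile(p,[2,50,98],0).round(4).tolist(),cv2.minAreaRect((p[:,:2]*1000).astype(np.float32)))
E
```

```text
[0.56498508 0.00684236 0.18085155] [0.89651492 0.29033953 8.85241659] [ 0.02007477 -0.00126302 -0.02543619] [-1.53921122e-03 -1.07174934e-04 -9.99998810e-01]
30 [[0.5644, -0.0028, 0.0864], [0.5916, 0.0224, 0.0903], [0.6099, 0.0295, 0.0947]]
bar [[0.5489, -0.0334, 0.146], [0.5569, 0.0071, 0.1539], [0.5752, 0.0474, 0.16]] ((563.1547241210938, 7.041267395019531), (84.34040069580078, 25.98429298400879), 86.59634399414062)
```

View pics/c3.png

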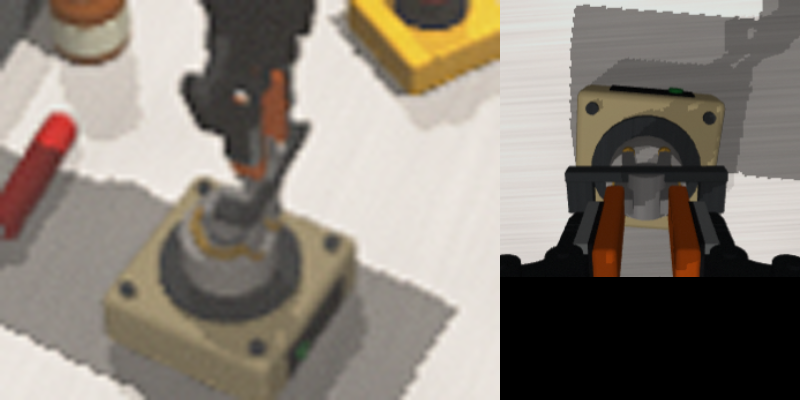

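The ring surrounds the shaft on the hub, level, with about 11 N on the drive. I hand in.

```bash
python3 -c "
from h import *
print(robot.finish_job())"
```

```text
the job is handed in; nothing more can be done
None
```

I pressed the red stop and turned it to its end. The spread snap ring is on the hub at the groove, level, with the pliers still gripped and about 11 N on the drive. The job is handed in, but no verdict was returned.

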